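# Bring the white cup to the tasting place

### The job

On the coffee-tasting table stands a round revolving cup carousel with a yellow four-armed star on top. With one fingertip (closed fingers count as one) push gently sideways on an arm of the star to turn the carousel, either way round, until the white cup stands centred in front of the red arrow of the tasting mark, and leave it there. Do not touch the cups or the black deck, do not pinch anything, keep every cup standing in its seat, and leave the other things on the table where they are.

Things in the scene. Friction and masses are not known exactly. Their poses are not given: they have to be found in the camera images.
- star (a joint): Turning angle of the carousel (star, column, deck and seats turn as one), rad, 0 at the start, growing counter-clockwise seen from above, free to turn at least 350 degrees either way. Stiff bearing (about 0.12 N m to turn): it stays where it is left and does not coast.
- hub (a point): Centre of the star on the carousel's upright turning axis, half-way up the arms, 160 mm above the table. Round dark hub 40 mm in diameter, 34 mm high; nothing stands higher on the carousel.
- star_tip (a point): Outer end of one of the four yellow arms, half-way up, on the arm's centre line. The four arms are alike and 90 degrees apart: level straight vanes, 118 mm long from the axis, 12 mm thick, 30 mm tall (145 to 175 mm above the table). Free space below them down to the cup rims at about 107 mm.
- white_cup_rim (a point): Centre of the mouth of the white porcelain cup: loose, 72 mm wide at the rim, 65 mm high, standing with about 2 mm of play in a ring seat (9 mm high) on the deck, 110 mm from the turning axis. The cups stand midway between the arms, seen from above.
- white_cup: The same white cup; origin at the centre of its underside, 42 mm above the table when seated; z up.
- amber_a: Loose amber glass cup of the same shape in another seat; origin at the centre of its underside, z up.
- amber_b: Loose amber glass cup, as amber_a, in another seat.
- amber_c: Loose amber glass cup, as amber_a, in another seat.
- deck: Black round deck of the carousel with four steel ring seats, 320 mm in diameter, its top 42 mm above the table; it is fixed to the star and turns with it. Origin on the turning axis, 12 mm below the deck's top.
- place (a point): The tasting place: a point in space that stays fixed with the mark, 110 mm from the turning axis in the direction of the red arrow, 107 mm above the table. The white cup's mouth must be centred here.
- mark: The tasting mark, fixed to the table: a white plate 55 by 70 mm, 6 mm thick, with a red arrow pointing inwards at the carousel. Origin on the carousel's turning axis at table height; its x axis points to the plate, whose centre is 200 mm out, beyond the deck's edge.
- tumbler: Bystander: clear plastic tumbler, 84 mm wide, 120 mm high, loose; origin under its centre.
- spoon: Bystander: steel tasting spoon 160 mm long, lying loose beside the mark.
- jar: Bystander: amber glass sample jar, 80 mm wide, 110 mm high, loose; origin under its centre.
- bowl: Bystander: white bowl, 120 mm wide, 50 mm high, loose; origin under its centre.
- tin: Bystander: sample tin with green label, 72 mm wide, 100 mm high, loose; origin under its centre.
Not all that is in view belongs to the job. Leave any purple or turquoise look-alike of the amber_b alone. Leave any pink look-alike of the amber_c alone.

How it is judged:
By the outcome, as a careful person would: the job done as asked, in the order asked, and still so for the second after the job is handed in, with the robot touching nothing.
It also fails if it takes over 51 s, if anything falls off the work surface, if the arm or the gripper's body presses on something with over 40 N, if the wrist force passes 120 N, or if a joint passes its speed limit or range.

### The arm

A 6-joint arm with a two-finger parallel gripper is mounted at the origin on the work surface. World frame = base frame: x ahead of the robot, y to its left, z up, the work surface at z = 0. Lengths are in m, angles in rad, forces in N, time in s.
With the tool pointing down it reaches from about 0.3 to 0.875 m from the base axis. Payload 6.4 kg.
Tool frame: the origin (TCP) lies on the mounting face of the last link; the fingertips stand 173 mm ahead of it and the grasp point (between the pads) lies 155 mm ahead of it (ctrl.tip_reach is the distance from the TCP to the fingertips, in m); z points along the fingers, y is the line along which they close (so a half turn about z gives the same grasp; the last joint's range is limited). The gripper opens to 85 mm and grips with 20 to 120 N. Pads are 22 mm wide; open, the fingers measure 114 mm over their backs; the gripper's body (76 mm by 85 mm) begins 54 mm behind the grasp point. The pads swing forward as they close: fully open they stand 13 mm farther back than shut.
Start: joints at [1.031, 0.181, 1.607, -0, 1.354, -0.206], TCP at [0.188, 0.543, 0.405] pointing down, gripper open.
Joint ranges: [-2.99, 2.99], [-0.89, 2.07], [0.3, 2.58], [-1.14, 4.28], [0, 2.63], [-3.12, 3.12]. Speed limits (rad/s): [2.57, 2.57, 3.01, 3.14, 3.14, 3.14].

### API

Orientations are given as a unit quaternion [w, x, y, z].
In Python, from bench import ctrl gives the robot as it stands.
- The arm moves only by the shell command python3 -m pendant 'ROWS'. ROWS is JSON, a list that holds one entry, the list of rows, each a list of 7 numbers: the opening, from 0 (shut) to 1 (fully open), then the shift along the tool's x, y, z in mm, then the turn, a rotation vector about the tool's x, y, z in rad. A call has 1 to 5 rows; each row is the pose to reach, as a shift and turn from the pose commanded when the call began, along the tool's axes at that moment; what a row does not reach only later rows make up. A row lasts 1/12 s, in which the tool goes at most 41.7 mm and 7.16 degrees, less where a joint would pass 70% of its speed; a pose out of reach is approached as far as the arm can. A call with a gripper value outside its range is refused whole. The fingers move at their own pace and stop on an object; the grip force is fixed at half the most. Time passes only in rows, so rows that repeat a pose let the fingers close. It gives the time, the measured TCP pose, the force, the opening and the grip force at its end, in the units of the state.
- ctrl.get_obs(): the state, without advancing time (a new reading comes with each control period).
- ctrl.camera(name): name is "scene" or "top" or "wrist"; returns the picture (480x640x3 uint8, red, green, blue); there is no depth.
- ctrl.camera_params(name): a dict with "mtx" (3x3 intrinsics, pixels), "world_from_camera" (4x4, takes a point from camera to world coordinates); the wrist camera has in their place "tool_from_camera" (4x4, takes a point from camera to tool coordinates, whose origin is the TCP and whose axes are the flange's). Camera axes: x right, y down, z forward; pixel columns grow to the right and rows downward; lengths in m; the calibration is good to about 2 mm. A picture is of the moment at which its call begins: read the wrist's pose just before it. camera_params takes no time and is no camera call.
- ctrl.hand_in(): hands the job in; it is judged then, once.
Trained networks look in the newest picture that a camera, given by its name, has taken for a name from the list of things; names that differ only in an ending like _2 or _b are one class to them, and where a whole thing is asked for, a point or a joint stands for the part that bears it (a point fixed in the world has none). Each returns a list of dicts, best first, with "confidence" (0 to 1); they miss things now and then, are a little off and sometimes report something else, mostly with a low value. They report only what shows in the picture. A call takes as long as a camera call. They do not tell look-alikes from the thing itself.
- ctrl.boxes_of(camera, name): "point" ([column, row] as shares, 0 to 1, of the picture: columns of its width, rows of its height, amid what is visible of it).
The state is a dict: "time_s": time; "q": joint angles; "dq": joint speeds; "joint_efforts": joint torques, N m; "eef_pos": TCP position; "eef_rot": TCP orientation; "wrist_force": force on the tool from outside, world axes, zero at the start; "torque": the same for the moment, N m; "opening": opening from 0.0 (shut) to 1.0 (fully open); "grasp_force": force on a finger pad.
Only numpy, scipy, OpenCV 4.12 (cv2) and the standard library are available. Lean on these libraries where they do the work, as an engineer would, in place of code of your own. Each camera call takes 0.05 s, during which the arm holds its last target. There are 200 camera calls.

## Working session

There is one attempt and no reset: what is moved stays moved. The work goes in short steps, Python scripts to look and compute and a shell command to move; the robot and the scene stay as the last step left them, time stands still between calls to the robot, and variables do not carry over. Pictures are saved under pics/ and viewed, at most 10 in all, crops included, and the job is handed in when it is done.

```bash
mkdir -p pics; cat > h.py <<'E'
import numpy as np, cv2
from bench import ctrl
from scipy.spatial.transform import Rotation as R
def snap(cam,fn=None):
    im=ctrl.camera(cam)
    if fn: cv2.imwrite('pics/'+fn,cv2.cvtColor(im,cv2.COLOR_RGB2BGR))
    return im
def ray(cam,uv):
    p=ctrl.camera_params(cam); T=np.array(p["world_from_camera"]); K=np.array(p["mtx"])
    d=T[:3,:3]@np.linalg.solve(K,[uv[0],uv[1],1]); return T[:3,3],d
def at_z(cam,uv,z):
    o,d=ray(cam,uv); return o+d*(z-o[2])/d[2]
def proj(cam,P):
    p=ctrl.camera_params(cam); T=np.linalg.inv(np.array(p["world_from_camera"])); K=np.array(p["mtx"])
    c=K@(T[:3,:3]@np.array(P)+T[:3,3]); return c[:2]/c[2]
def find(cam,name,z):
    for b in ctrl.boxes_of(cam,name):
        uv=np.array(b["point"])*[640,480]
        print(cam,name,round(b["confidence"],2),uv.round(1),at_z(cam,uv,z).round(4))
E
python3 - <<'E'
from h import *
np.set_printoptions(suppress=True)
o=ctrl.get_obs(); print(o["time_s"],o["eef_pos"],o["eef_rot"],o["opening"],ctrl.tip_reach)
for c in ["top","scene"]:
    snap(c,c+'0.png')
    for n,z in [("hub",.16),("star_tip",.16),("white_cup_rim",.107),("mark",.006),("amber_a",.08)]: find(c,n,z)
E
```

```text
0.0 [0.18824879 0.54303082 0.40377369] [-0.00032192  0.16613535  0.98610255 -0.0008325 ] 1.0025820183120229 0.1734
top hub 0.6 [326.2 235.2] [ 0.5489 -0.0077  0.16  ]
top star_tip 0.63 [329.5 236.3] [ 0.5463 -0.0159  0.16  ]
top star_tip 0.15 [367.1 221.8] [ 0.5849 -0.1095  0.16  ]
top white_cup_rim 0.81 [338.8 277.3] [ 0.4453 -0.0426  0.107 ]
top mark 0.66 [346.  163.9] [ 0.7624 -0.0584  0.006 ]
top mark 0.59 [329.9 239.3] [ 0.5511 -0.0183  0.006 ]
top amber_a 0.95 [320.6 190.9] [0.6734 0.0098 0.08  ]
top amber_a 0.95 [216.9 256. ] [0.4944 0.2791 0.08  ]
top amber_a 0.77 [288.3 243.7] [0.5311 0.0916 0.08  ]
top amber_a 0.72 [365.7 218.5] [ 0.6024 -0.111   0.08  ]
top amber_a 0.59 [212.  322.1] [0.3212 0.2858 0.08  ]
top amber_a 0.57 [440.7 205. ] [ 0.6425 -0.3083  0.08  ]
scene hub 0.8 [337.7 269.6] [ 0.648  -0.1187  0.16  ]
scene hub 0.19 [383.5 165.2] [0.492  0.2987 0.16  ]
scene star_tip 0.9 [337.1 268.2] [ 0.6442 -0.116   0.16  ]
scene white_cup_rim 0.94 [291.4 245.1] [ 0.4765 -0.0766  0.107 ]
scene mark 0.83 [384.7 326.3] [ 0.7542 -0.0691  0.006 ]
scene amber_a 0.93 [375.3 262.4] [0.6551 0.0279 0.08  ]
scene amber_a 0.89 [333.  181.2] [0.3611 0.241  0.08  ]
scene amber_a 0.82 [379.9 203.9] [0.5307 0.2353 0.08  ]
scene amber_a 0.81 [349.9 229.8] [0.5335 0.0896 0.08  ]
scene amber_a 0.63 [319.4 280.4] [ 0.5888 -0.1066  0.08  ]
scene amber_a 0.6 [277.7 360.8] [ 0.6661 -0.3359  0.08  ]
```

View pics/top0.png

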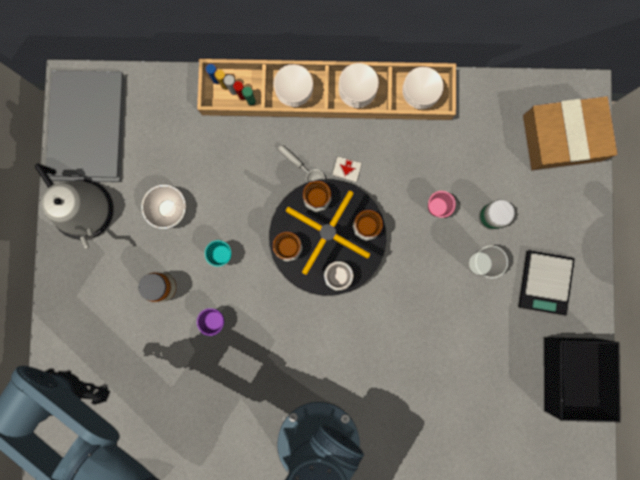

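View pics/scene0.png

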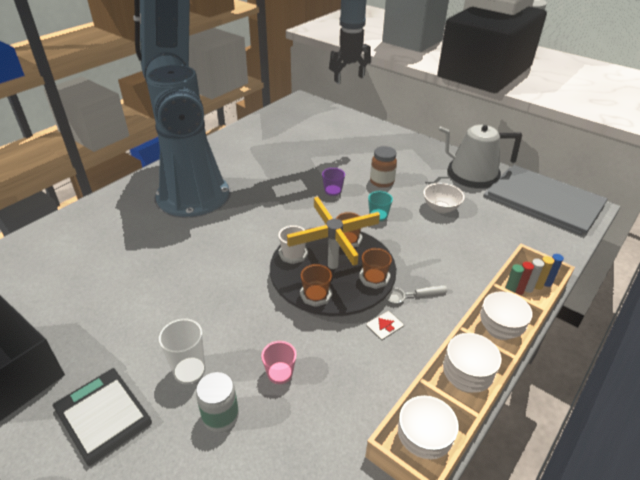

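The top view shows the star's hub near (328,232), the white cup at (339,276) and the mark at (346,168). The scene view shows the hub near (335,227), with the cup behind the star on the robot's side. I'll fit the star, cup and mark precisely using colour masks.

```bash
cat >> h.py <<'E'
from scipy.optimize import least_squares
def ymask(im):
    h=cv2.cvtColor(im,cv2.COLOR_RGB2HSV); return cv2.inRange(h,(18,150,90),(32,255,255))
def star_mask(cam,c,a):
    m=np.zeros((480,640),np.uint8)
    for k in range(4):
        u=np.array([np.cos(a+k*np.pi/2),np.sin(a+k*np.pi/2)]);n=np.array([-u[1],u[0]])
        pts=[proj(cam,[*(np.array(c)+r*u+s*n),z]) for r in(.02,.118) for s in(-.006,.006) for z in(.145,.175)]
        cv2.fillConvexPoly(m,cv2.convexHull((np.array(pts)*16).astype(np.int32)),255,shift=4,lineType=cv2.LINE_AA)
    return m
def fit_star(im,cam,c0,a0=None,free=True):
    y=ymask(im).astype(float); x,yy=[int(v) for v in proj(cam,[*c0,.16])]
    w=np.zeros_like(y); w[max(0,yy-90):yy+90,max(0,x-100):x+100]=1; y=cv2.GaussianBlur(y*w,(0,0),1.5)
    f=lambda p:((cv2.GaussianBlur(star_mask(cam,p[:2],p[2]).astype(float),(0,0),1.5)-y)**2).sum()/1e5
    from scipy.optimize import minimize
    if a0 is None: a0=min(np.arange(0,np.pi/2,.05),key=lambda a:f([*c0,a]))
    r=minimize(f,[*c0,a0],method='Nelder-Mead',options=dict(initial_simplex=np.array([[*c0,a0]]*4)+np.vstack([np.zeros(3),np.diag([.01,.01,.04])]),xatol=1e-4))
    return r.x,r.fun
E
python3 - <<'E'
from h import *
np.set_printoptions(suppress=True)
for cam,c0 in [("top",(.55,-.013)),("scene",(.55,-.013))]:
    im=snap(cam); x,f=fit_star(im,cam,c0); print(cam,x,np.degrees(x[2]),f)
    h=cv2.cvtColor(im,cv2.COLOR_RGB2HSV)
    u,v=[int(t) for t in proj(cam,[.76,-.06,.006])]
    red=cv2.inRange(h,(0,150,80),(8,255,255))|cv2.inRange(h,(172,150,80),(180,255,255))
    w=cv2.inRange(h,(0,0,185),(180,50,255))
    mk=(red|w); z=np.zeros_like(mk); z[v-18:v+19,u-22:u+23]=mk[v-18:v+19,u-22:u+23]
    cs=max(cv2.findContours(z,0,2)[0],key=cv2.contourArea); q=cv2.minAreaRect(cs)
    M=cv2.moments(cs); cc=np.array([M['m10'],M['m01']])/M['m00']
    print('mark',cc,at_z(cam,cc,.006),np.array([at_z(cam,p,.006)[:2] for p in cv2.boxPoints(q)]))
    rr=np.zeros_like(z); rr[v-18:v+19,u-22:u+23]=red[v-18:v+19,u-22:u+23]
    M=cv2.moments(rr,True); print('red',at_z(cam,(M['m10']/M['m00'],M['m01']/M['m00']),.006))
    u,v=[int(t) for t in proj(cam,x[:2].tolist()+[.08])]
    crop=im[max(0,v-80):v+110,u-90:u+110]; cv2.imwrite('pics/crop_%s.png'%cam,cv2.resize(crop[:,:,::-1],None,fx=3,fy=3,interpolation=2)); print(u-90,v-80)
E
python3 -c "
import cv2,numpy as np
a=cv2.imread('pics/crop_top.png');b=cv2.imread('pics/crop_scene.png')
cv2.imwrite('pics/both.png',cv2.resize(np.hstack([a,b]),(800,int(800*a.shape[0]/(2*a.shape[1])))))"
```

```text
Traceback (most recent call last):
  File "h.py", line 36, in fit_star
    r=minimize(f,[*c0,a0],method='Nelder-Mead',options=dict(initial_simplex=np.array([[*c0,a0]]*4)+np.vstack([np.zeros(3),np.diag([.01,.01,.04])]),xatol=1e-4))
  File "h.py", line 33, in <lambda>
    f=lambda p:((cv2.GaussianBlur(star_mask(cam,p[:2],p[2]).astype(float),(0,0),1.5)-y)**2).sum()/1e5
                                  ~~~~~~~~~^^^^^^^^^^^^^^^^
  File "h.py", line 27, in star_mask
    pts=[proj(cam,[*(np.array(c)+r*u+s*n),z]) for r in(.02,.118) for s in(-.006,.006) for z in(.145,.175)]
         ~~~~^^^^^^^^^^^^^^^^^^^^^^^^^^^^^^^^
  File "h.py", line 14, in proj
    p=ctrl.camera_params(cam); T=np.linalg.inv(np.array(p["world_from_camera"])); K=np.array(p["mtx"])
ValueError: time passes only in moves, steps and waits
[ WARN:0@0.007] global loadsave.cpp:275 findDecoder imread_('pics/crop_top.png'): can't open/read file: check file path/integrity
[ WARN:0@0.007] global loadsave.cpp:275 findDecoder imread_('pics/crop_scene.png'): can't open/read file: check file path/integrity
Traceback (most recent call last):
AttributeError: 'NoneType' object has no attribute 'shape'
```

Calling camera_params too often is refused, so I'll cache it.

```bash
sed -i 's/ctrl.camera_params(cam)/params(cam)/; 3a import functools\nparams=functools.lru_cache(None)(lambda c: ctrl.camera_params(c))' h.py
cat > m.py <<'E'
from h import *
np.set_printoptions(suppress=True)
for cam,c0 in [("top",(.55,-.013)),("scene",(.55,-.013))]:
    im=snap(cam); x,f=fit_star(im,cam,c0); print(cam,x,np.degrees(x[2]),f)
    h=cv2.cvtColor(im,cv2.COLOR_RGB2HSV)
    u,v=[int(t) for t in proj(cam,[.76,-.06,.006])]
    red=cv2.inRange(h,(0,150,80),(8,255,255))|cv2.inRange(h,(172,150,80),(180,255,255))
    w=cv2.inRange(h,(0,0,185),(180,50,255))
    mk=(red|w); z=np.zeros_like(mk); z[v-18:v+19,u-22:u+23]=mk[v-18:v+19,u-22:u+23]
    cs=max(cv2.findContours(z,0,2)[0],key=cv2.contourArea); q=cv2.minAreaRect(cs)
    M=cv2.moments(cs); cc=np.array([M['m10'],M['m01']])/M['m00']
    print('mark',cc,at_z(cam,cc,.006),np.array([at_z(cam,p,.006)[:2] for p in cv2.boxPoints(q)]))
    rr=np.zeros_like(z); rr[v-18:v+19,u-22:u+23]=red[v-18:v+19,u-22:u+23]
    M=cv2.moments(rr,True); print('red',at_z(cam,(M['m10']/M['m00'],M['m01']/M['m00']),.006))
    u,v=[int(t) for t in proj(cam,x[:2].tolist()+[.08])]
    crop=im[max(0,v-80):v+110,u-90:u+110]; cv2.imwrite('pics/crop_%s.png'%cam,cv2.resize(crop[:,:,::-1],None,fx=3,fy=3,interpolation=2)); print(u-90,v-80)
E
python3 m.py
```

```text
top [ 0.5565039  -0.01036586  1.07025109] 61.3208703527969 1.9099305145333063
mark [346.43111111 169.35481481] [ 0.74714534 -0.05994919  0.006     ] [[ 0.73220019 -0.02102163]
 [ 0.78385892 -0.03442982]
 [ 0.76645268 -0.09947124]
 [ 0.71490078 -0.08593801]]
red [ 0.75262373 -0.06092742  0.006     ]
237 154
scene [ 0.55493131 -0.01067389  1.06932747] 61.26795095144557 210.7493648972098
mark [390.885623   323.17870075] [ 0.76017959 -0.05200263  0.006     ] [[ 0.68634453 -0.04740622]
 [ 0.7684788   0.0200904 ]
 [ 0.82484556 -0.07353827]
 [ 0.74815003 -0.13639726]]
red [ 0.75248604 -0.06268379  0.006     ]
242 173
```

View pics/crop_top.png

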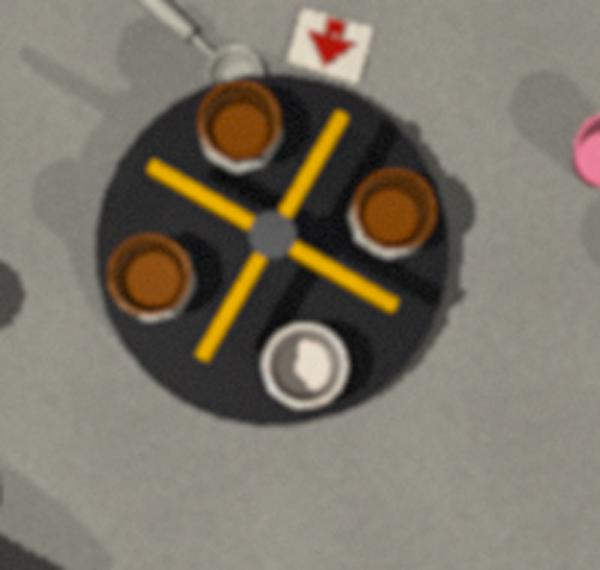

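The two cameras agree on these values:
- **Hub:** (0.556, -0.0105).
- **Arms:** 61.3° + k·90°, which puts the white cup at -163.7°.
- **Mark:** direction -14.5°.

The carousel therefore has to turn about +149°. I'll push the arm at 151° counter-clockwise, starting at (0.506, 0.058), which is a tool shift of about (-459, -354) mm.

```bash
python3 -m pendant '[[[0,-30,-23,0,0,0,0],[0,-61,-47,0,0,0,0],[0,-92,-71,0,0,0,0],[0,-122,-94,0,0,0,0],[0,-153,-118,0,0,0,0]]]'
python3 -m pendant '[[[0,-30,-23,0,0,0,0],[0,-61,-47,0,0,0,0],[0,-92,-71,0,0,0,0],[0,-122,-94,0,0,0,0],[0,-153,-118,0,0,0,0]]]'
python3 -m pendant '[[[0,-30,-23,0,0,0,0],[0,-61,-47,0,0,0,0],[0,-92,-71,0,0,0,0],[0,-122,-94,0,0,0,0],[0,-153,-118,0,0,0,0]]]'
cat > s.py <<'E'
from h import *
import sys
np.set_printoptions(suppress=True)
o=ctrl.get_obs(); p=np.array(o["eef_pos"]); w,x,y,z=o["eef_rot"]; Rm=R.from_quat([x,y,z,w]).as_matrix()
print(o["time_s"],p.round(4),np.array(o["eef_rot"]).round(4),np.array(o["wrist_force"]).round(1),o["opening"],np.array(o["q"]).round(2))
if len(sys.argv)>1:
    t=np.array([float(v) for v in sys.argv[1:4]]); print('tool shift mm',((t-p)@Rm*1000).round(1))
E
python3 s.py .5057 .0583 .404; python3 - <<'E'
from h import *
snap('scene','s1.png'); print(proj('scene',[.5057,.0583,.23]))
E
```

```text
time_s: 1.17
eef_pos: [0.2947, 0.3803, 0.4048]
eef_rot: [0.0, 0.166, 0.986, 0.0]
wrist_force: [0.2, 0.2, -0.1]
opening: 0.296
grasp_force: 0.0
time_s: 1.58
eef_pos: [0.4007, 0.2184, 0.4051]
eef_rot: [0.0, 0.166, 0.986, 0.0]
wrist_force: [0.4, -0.5, 0.7]
opening: -0.001
grasp_force: 0.0
time_s: 2.0
eef_pos: [0.5067, 0.0566, 0.4049]
eef_rot: [0.0, 0.166, 0.986, 0.0]
wrist_force: [0.2, 0.3, -0.1]
opening: 0.002
grasp_force: 0.0
2.0 [0.5067 0.0566 0.4049] [0.0003 0.1663 0.9861 0.0001] [ 0.2  0.3 -0.1] 0.002316792755756513 [-0.12  0.03  1.77  0.    1.34 -1.36]
tool shift mm [1.5 1.3 0.9]
[336.1119806  183.44583506]
```

View pics/s1.png

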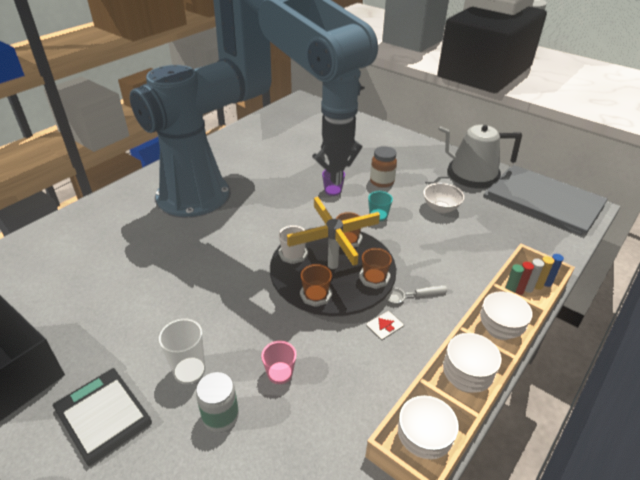

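The fingers are shut and hover about where planned, with the tips near (333,172) and free of the star. I'll descend 77 mm and compute the arc.

```bash
python3 -m pendant '[[[0,1,1,20,0,0,0],[0,1,1,40,0,0,0],[0,1,1,58,0,0,0],[0,1,1,72,0,0,0],[0,1,1,77,0,0,0]]]'
cat > arc.py <<'E'
from h import *
c=np.array([.5557,-.0105]); r=.085
Rm=R.from_quat([.1663,.9861,0,0]).as_matrix()
P=lambda d:np.array([*(c+r*np.array([np.cos(np.radians(d)),np.sin(np.radians(d))])),0])
for s in range(126,276,15):
    print(s,[((P(s+3*k)-P(s))@Rm*1000)[:2].round(1).tolist() for k in range(1,6)])
E
python3 arc.py; python3 s.py
```

```text
time_s: 2.47
eef_pos: [0.5045, 0.0599, 0.3254]
eef_rot: [-0.002, 0.166, 0.986, -0.0]
wrist_force: [-0.3, 0.1, -0.2]
opening: -0.001
grasp_force: 0.0
126 [[2.4, -3.7], [4.7, -7.6], [6.7, -11.5], [8.6, -15.6], [10.2, -19.7]]
141 [[1.4, -4.2], [2.6, -8.5], [3.5, -12.9], [4.3, -17.3], [4.7, -21.7]]
156 [[0.3, -4.4], [0.3, -8.9], [0.1, -13.3], [-0.4, -17.8], [-1.0, -22.2]]
171 [[-0.9, -4.4], [-2.0, -8.7], [-3.4, -12.9], [-4.9, -17.1], [-6.7, -21.1]]
186 [[-2.0, -4.0], [-4.2, -7.8], [-6.6, -11.6], [-9.2, -15.2], [-12.0, -18.7]]
201 [[-3.0, -3.3], [-6.1, -6.5], [-9.4, -9.5], [-12.8, -12.3], [-16.4, -14.9]]
216 [[-3.7, -2.4], [-7.6, -4.7], [-11.5, -6.7], [-15.6, -8.6], [-19.7, -10.2]]
231 [[-4.2, -1.4], [-8.5, -2.6], [-12.9, -3.5], [-17.3, -4.3], [-21.7, -4.7]]
246 [[-4.4, -0.3], [-8.9, -0.3], [-13.3, -0.1], [-17.8, 0.4], [-22.2, 1.0]]
261 [[-4.4, 0.9], [-8.7, 2.0], [-12.9, 3.4], [-17.1, 4.9], [-21.1, 6.7]]
2.4667 [0.5045 0.0599 0.3254] [-0.0019  0.1663  0.9861 -0.0001] [-0.3  0.1 -0.2] -0.0005575979621672571 [-0.12  0.12  1.85  0.    1.18 -1.35]
```

```bash
python3 -m pendant '[[[0,2.4,-3.7,0,0,0,0],[0,4.7,-7.6,0,0,0,0],[0,6.7,-11.5,0,0,0,0],[0,8.6,-15.6,0,0,0,0],[0,10.2,-19.7,0,0,0,0]]]'
python3 -m pendant '[[[0,1.4,-4.2,0,0,0,0],[0,2.6,-8.5,0,0,0,0],[0,3.5,-12.9,0,0,0,0],[0,4.3,-17.3,0,0,0,0],[0,4.7,-21.7,0,0,0,0]]]'
python3 -m pendant '[[[0,0.3,-4.4,0,0,0,0],[0,0.3,-8.9,0,0,0,0],[0,0.1,-13.3,0,0,0,0],[0,-0.4,-17.8,0,0,0,0],[0,-1,-22.2,0,0,0,0]]]'
python3 s.py; python3 - <<'E'
from h import *
im=snap('scene','s2.png'); x,f=fit_star(im,'scene',(.5557,-.0105)); print(x,np.degrees(x[2]),f)
cv2.imwrite('pics/s2c.png',cv2.resize(im[130:330,220:440,::-1],None,fx=2.5,fy=2.5))
E
```

```text
time_s: 2.88
eef_pos: [0.4895, 0.0442, 0.3289]
eef_rot: [0.001, 0.166, 0.986, 0.0]
wrist_force: [2.1, 1.1, -0.1]
opening: 0.003
grasp_force: 0.7
time_s: 3.3
eef_pos: [0.4776, 0.0251, 0.3278]
eef_rot: [0.0, 0.166, 0.986, 0.0]
wrist_force: [1.7, 1.0, 0.4]
opening: -0.001
grasp_force: 0.9
time_s: 3.72
eef_pos: [0.4713, 0.0038, 0.3275]
eef_rot: [-0.0, 0.166, 0.986, 0.0]
wrist_force: [0.8, 2.1, -0.4]
opening: 0.001
grasp_force: 0.9
3.7167 [0.4713 0.0038 0.3275] [-0.0003  0.1662  0.9861  0.    ] [ 0.8  2.1 -0.4] 0.0007887466228318951 [-0.24  0.03  1.93  0.    1.17 -1.48]
[ 0.55435249 -0.01097984  0.06803599] 3.8981752838184938 146.32871088612558
```

View pics/s2c.png

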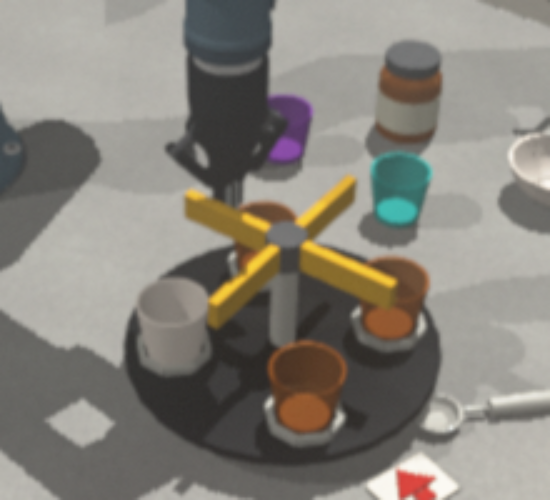

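The crop shows the fingertips against the rear arm and the cups all seated, with the star turned about 33° and the finger lagging the arm by about 13°. Contact force is about 2 N, so I'll continue round the arc.

```bash
python3 -m pendant '[[[0,-0.9,-4.4,0,0,0,0],[0,-2,-8.7,0,0,0,0],[0,-3.4,-12.9,0,0,0,0],[0,-4.9,-17.1,0,0,0,0],[0,-6.7,-21.1,0,0,0,0]]]'
python3 -m pendant '[[[0,-2,-4,0,0,0,0],[0,-4.2,-7.8,0,0,0,0],[0,-6.6,-11.6,0,0,0,0],[0,-9.2,-15.2,0,0,0,0],[0,-12,-18.7,0,0,0,0]]]'
python3 -m pendant '[[[0,-3,-3.3,0,0,0,0],[0,-6.1,-6.5,0,0,0,0],[0,-9.4,-9.5,0,0,0,0],[0,-12.8,-12.3,0,0,0,0],[0,-16.4,-14.9,0,0,0,0]]]'
python3 -m pendant '[[[0,-3.7,-2.4,0,0,0,0],[0,-7.6,-4.7,0,0,0,0],[0,-11.5,-6.7,0,0,0,0],[0,-15.6,-8.6,0,0,0,0],[0,-19.7,-10.2,0,0,0,0]]]'
python3 s.py; python3 - <<'E'
from h import *
im=snap('scene'); x,f=fit_star(im,'scene',(.5557,-.0105)); print(x,np.degrees(x[2]),f)
im=snap('top'); x,f=fit_star(im,'top',(.5557,-.0105)); print(x,np.degrees(x[2]),f)
E
```

```text
time_s: 4.18
eef_pos: [0.4708, -0.0184, 0.3276]
eef_rot: [-0.0, 0.166, 0.986, 0.0]
wrist_force: [-0.0, 2.8, -0.6]
opening: -0.007
grasp_force: 0.8
time_s: 4.6
eef_pos: [0.4762, -0.04, 0.3276]
eef_rot: [-0.0, 0.166, 0.986, 0.0]
wrist_force: [1.1, 2.2, 0.0]
opening: 0.001
grasp_force: 0.8
time_s: 5.02
eef_pos: [0.4869, -0.0593, 0.3276]
eef_rot: [-0.0, 0.166, 0.986, 0.0]
wrist_force: [-0.2, 2.9, -0.7]
opening: -0.003
grasp_force: 0.9
time_s: 5.43
eef_pos: [0.5023, -0.0754, 0.3276]
eef_rot: [-0.0, 0.166, 0.986, -0.0]
wrist_force: [-0.9, 1.1, -0.0]
opening: 0.002
grasp_force: 0.8
5.4333 [ 0.5023 -0.0754  0.3276] [-0.0002  0.1661  0.9861 -0.    ] [-0.9  1.1 -0. ] 0.0017434060616499177 [-0.38  0.12  1.85 -0.    1.18 -1.62]
[ 0.55542529 -0.01161571  1.07612073] 61.65717603184852 203.05887241448343
[ 0.55705312 -0.01012366  1.10483513] 63.302390280386724 139.0012091571074
```

```bash
python3 -m pendant '[[[0,-4.2,-1.4,0,0,0,0],[0,-8.5,-2.6,0,0,0,0],[0,-12.9,-3.5,0,0,0,0],[0,-17.3,-4.3,0,0,0,0],[0,-21.7,-4.7,0,0,0,0]]]'
python3 -m pendant '[[[0,-4.4,-0.3,0,0,0,0],[0,-8.9,-0.3,0,0,0,0],[0,-13.3,-0.1,0,0,0,0],[0,-17.8,0.4,0,0,0,0],[0,-22.2,1,0,0,0,0]]]'
python3 -m pendant '[[[0,-4.4,0.9,0,0,0,0],[0,-8.7,2,0,0,0,0],[0,-12.9,3.4,0,0,0,0],[0,-15,4.1,0,0,0,0],[0,-17.1,4.9,0,0,0,0]]]'
python3 s.py; python3 - <<'E'
from h import *
for cam in('scene','top'):
    im=snap(cam,cam+'3.png')
    x,f=fit_star(im,cam,(.5557,-.0105)); print(x,np.degrees(x[2]),f)
    find(cam,'white_cup_rim',.107)
a=cv2.imread('pics/scene3.png')[140:340,220:440];b=cv2.imread('pics/top3.png')[140:340,220:440]
cv2.imwrite('pics/c3.png',cv2.resize(np.hstack([a,b]),None,fx=1.8,fy=1.8))
E
```

```text
time_s: 5.95
eef_pos: [0.5213, -0.0868, 0.3276]
eef_rot: [-0.0, 0.166, 0.986, 0.0]
wrist_force: [-1.9, 2.2, 1.0]
opening: 0.0
grasp_force: 1.0
time_s: 6.37
eef_pos: [0.5427, -0.0931, 0.3276]
eef_rot: [-0.0, 0.166, 0.986, -0.0]
wrist_force: [-1.3, 1.3, 0.0]
opening: -0.001
grasp_force: 0.9
time_s: 6.78
eef_pos: [0.5603, -0.094, 0.3277]
eef_rot: [-0.0, 0.166, 0.986, -0.0]
wrist_force: [-2.1, 0.1, 1.6]
opening: -0.002
grasp_force: 1.0
6.7833 [ 0.5603 -0.094   0.3277] [-0.      0.1661  0.9861 -0.0001] [-2.1  0.1  1.6] -0.001567079840972788 [-0.37  0.25  1.69 -0.    1.2  -1.61]
[ 0.5543504  -0.01084293  0.29134171] 16.692650617525825 396.22495639515233
scene white_cup_rim 0.83 [352.8 281.6] [ 0.666  -0.0829  0.107 ]
scene white_cup_rim 0.68 [382.5 324.8] [ 0.7875 -0.1458  0.107 ]
[ 0.55765867 -0.01126856  0.30873797] 17.689382906495773 193.0763467110791
top white_cup_rim 0.74 [339.7 194.1] [ 0.6617 -0.0405  0.107 ]
```

View pics/c3.png

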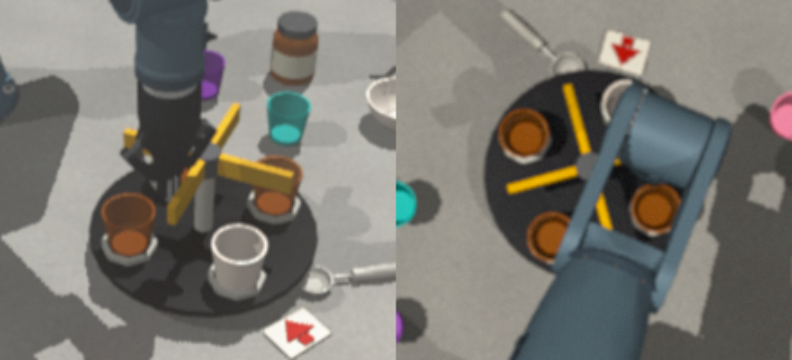

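The crops show the white cup short of the arrow, with the finger behind the arm at about 287°, so 13° remain. I'll push 10° more, back off, lift and swing clear for a precise look.

```bash
python3 -m pendant '[[[0,-4,1.7,0,0,0,0],[0,-8,3.7,0,0,0,0],[0,-11,5.4,0,0,0,0],[0,-13.2,6.8,0,0,0,0],[0,-13.2,6.8,0,0,0,0]]]'
python3 -m pendant '[[[0,7,-3,0,0,0,0],[0,15,-7,0,0,0,0],[0,15,-7,-20,0,0,0],[0,15,-7,-50,0,0,0],[0,15,-7,-70,0,0,0]]]'
python3 -m pendant '[[[0,0,-35,0,0,0,0],[0,0,-70,0,0,0,0],[0,0,-110,0,0,0,0],[0,0,-150,0,0,0,0],[0,0,-190,0,0,0,0]]]'
cat > fin.py <<'E'
from h import *
import sys
tag=sys.argv[1]
for cam in('scene','top'):
    im=snap(cam,cam+tag+'.png')
    x,f=fit_star(im,cam,(.5557,-.0105)); print(cam,x,np.degrees(x[2]),f)
    find(cam,'white_cup_rim',.107)
a=cv2.imread(f'pics/scene{tag}.png')[140:340,220:440];b=cv2.imread(f'pics/top{tag}.png')[140:340,220:440]
cv2.imwrite(f'pics/c{tag}.png',cv2.resize(np.hstack([a,b]),None,fx=1.8,fy=1.8))
E
python3 s.py; python3 fin.py 4
```

```text
time_s: 7.4
eef_pos: [0.5754, -0.0918, 0.3278]
eef_rot: [0.001, 0.166, 0.986, -0.0]
wrist_force: [-0.0, 0.3, 0.3]
opening: 0.003
grasp_force: 0.0
time_s: 7.82
eef_pos: [0.5575, -0.0937, 0.3995]
eef_rot: [0.0, 0.166, 0.986, -0.0]
wrist_force: [0.5, -0.6, 1.0]
opening: 0.0
grasp_force: 0.0
time_s: 8.23
eef_pos: [0.4944, -0.2742, 0.398]
eef_rot: [0.0, 0.166, 0.986, -0.0]
wrist_force: [1.2, -0.0, -0.3]
opening: 0.002
grasp_force: 0.0
8.2333 [ 0.4944 -0.2742  0.398 ] [ 0.0003  0.1659  0.9861 -0.0002] [ 1.2 -0.  -0.3] 0.0016990459828418486 [-0.72  0.17  1.64 -0.    1.34 -1.95]
scene [ 0.55444069 -0.01094579  0.49795627] 28.530792487554294 132.8577859261767
top [ 0.55638202 -0.01016943  0.49563834] 28.39798515239018 2.361286733027288
```

View pics/c4.png

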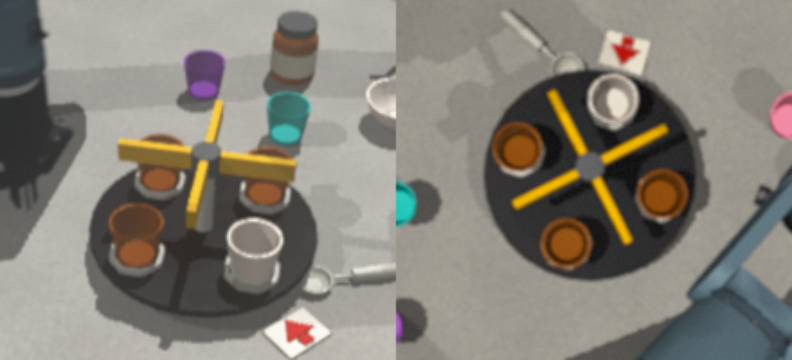

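The white cup is nearly at the arrow. The arm is at 28.4° and the target is 30.45°, so +2° or about 3 mm at the fingertip is left. I'll go back the same way and nudge gently.

```bash
python3 -m pendant '[[[0,0,40,0,0,0,0],[0,0,80,0,0,0,0],[0,0,120,0,0,0,0],[0,0,160,0,0,0,0],[0,0,190,0,0,0,0]]]'
python3 -m pendant '[[[0,0,0,0,0,0,0],[0,0,0,25,0,0,0],[0,0,0,50,0,0,0],[0,0,0,70,0,0,0],[0,0,0,70,0,0,0]]]'
python3 -m pendant '[[[0,-6,3,0,0,0,0],[0,-12,5.5,0,0,0,0],[0,-14.5,6.8,0,0,0,0],[0,-16,7.6,0,0,0,0],[0,-17.5,8.6,0,0,0,0]]]'
python3 -m pendant '[[[0,0,0,0,0,0,0],[0,0,0,0,0,0,0],[0,0,0,0,0,0,0]]]'
python3 -m pendant '[[[0,7,-3,0,0,0,0],[0,15,-7,0,0,0,0],[0,15,-7,-20,0,0,0],[0,15,-7,-50,0,0,0],[0,15,-7,-70,0,0,0]]]'
python3 -m pendant '[[[0,0,-35,0,0,0,0],[0,0,-70,0,0,0,0],[0,0,-110,0,0,0,0],[0,0,-150,0,0,0,0],[0,0,-190,0,0,0,0]]]'
python3 fin.py 5; python3 m.py
```

```text
time_s: 8.85
eef_pos: [0.5583, -0.0891, 0.3978]
eef_rot: [0.0, 0.165, 0.986, 0.001]
wrist_force: [0.2, -0.4, 0.4]
opening: 0.003
grasp_force: 0.0
time_s: 9.27
eef_pos: [0.5562, -0.0918, 0.3232]
eef_rot: [-0.004, 0.165, 0.986, 0.001]
wrist_force: [-0.5, 0.0, -1.2]
opening: -0.001
grasp_force: 0.0
time_s: 9.68
eef_pos: [0.5781, -0.0914, 0.3289]
eef_rot: [0.001, 0.166, 0.986, -0.0]
wrist_force: [-2.2, -1.1, 1.9]
opening: -0.0
grasp_force: 0.9
time_s: 9.93
eef_pos: [0.5776, -0.0912, 0.3278]
eef_rot: [0.0, 0.166, 0.986, 0.0]
wrist_force: [-0.5, -0.2, -0.1]
opening: -0.0
grasp_force: 0.0
time_s: 10.35
eef_pos: [0.5603, -0.093, 0.3993]
eef_rot: [0.0, 0.166, 0.986, -0.0]
wrist_force: [0.1, -0.4, 1.2]
opening: -0.001
grasp_force: 0.0
time_s: 10.77
eef_pos: [0.4972, -0.2734, 0.3978]
eef_rot: [-0.0, 0.166, 0.986, -0.0]
wrist_force: [0.6, -0.0, 0.5]
opening: 0.003
grasp_force: 0.0
scene [ 0.55436906 -0.01081921  0.53141828] 30.448024866630554 123.81687151459288
scene white_cup_rim 0.96 [361.9 275.2] [ 0.67   -0.0528  0.107 ]
top [ 0.5563818  -0.01034365  0.5268411 ] 30.185771306887766 2.436521831161182
top white_cup_rim 0.83 [337.7 194.7] [ 0.66   -0.0354  0.107 ]
top white_cup_rim 0.57 [329.3 234.7] [ 0.5549 -0.0157  0.107 ]
top [ 0.55637187 -0.01025659  0.52684842] 30.186190799371865 2.2223043174660586
mark [346.61718213 169.30652921] [ 0.74729198 -0.06046368  0.006     ] [[ 0.7324639  -0.01989464]
 [ 0.78552929 -0.03440604]
 [ 0.76677672 -0.10091174]
 [ 0.71382782 -0.08627106]]
red [ 0.75262442 -0.06096051  0.006     ]
237 154
scene [ 0.55405391 -0.01059579  0.53254596] 30.512635768699155 122.11441865265965
mark [384.73301887 324.09874214] [ 0.75057606 -0.06347197  0.006     ] [[ 0.71519862 -0.0883551 ]
 [ 0.73514995 -0.00504989]
 [ 0.78598309 -0.03608383]
 [ 0.76508756 -0.11561697]]
red [ 0.75230385 -0.06249081  0.006     ]
242 172
```

View pics/c5.png

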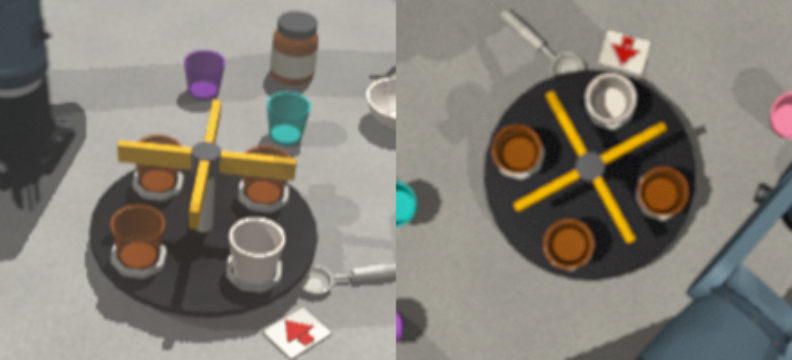

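Star angle (30.2–30.5°) now puts the cup at about -14.7°, and the mark is at -14.6°, so they agree within measurement error. All the cups are seated and the bystanders haven't moved.

```bash
python3 -c "
from bench import ctrl
print(ctrl.hand_in())"
```

```text
the job is handed in; nothing more can be done
None
```

I turned the carousel about 149° counter-clockwise, and the white cup now stands in front of the red arrow to within measurement error (about 0.3°), with every cup seated, the robot clear, and the job handed in.

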